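Load and clamp a cheese block in a raclette melter

TASK

Get the raclette melter ready: raise its hood fully with the small ball-ended lever on the right side of its head, and set the big rectangular cheese block from the board flat on the bed, lengthwise between the rear jaw and the screw pad, and let go of it. Turn the front crank clockwise (as seen from the robot) until the pad holds the cheese snugly against the rear jaw, without crushing it, and then bring the lever fully down again so that the hood is back over the cheese. Leave the other food and utensils where they are.

Things in the scene. Friction and masses are not known exactly. Their poses are not given: they have to be found in the camera images.
- melter: Raclette melter, fixed: dark base 240 x 156 mm, bed, rear column with head, front screw clamp. Origin on the table top under the middle of the bed; x from front (robot side) to rear (column), y to its left, z up. Offsets named below are in this frame, mm. Screw bridge (block before the bed): x -88..-72, y +-22, top z 60. Column x 101..143, top z 184; head cheeks from x 54, y +-66.
- bed (a point): Middle of the bed's flat upper face (z 32), axes as the melter's. Bed 120 mm in x, 132 mm between the low side lips (top z 36). Rear jaw: upright plate, face at x 42, 44 wide, top z 66. A block seated against it has the middle of its underside at this point.
- hood: Steel heater hood, 110 mm wide (y). Origin on its hinge axis (along y, at x 85, z 100); down, it reaches 125 mm to the robot, 12 below to 28 above that axis, 14 mm over a seated cheese. Raised (0.785 rad) its front lower edge stands at x -12, z 180 and it still overhangs the bed, so load from the robot's side with the tool leaning about 40 degrees (fingers pointing down and away from the robot).
- lever (a joint): Small lift lever on the right cheek of the head, rad: 0 = fully down (hood down), 1.30 = fully up (the hood follows at 0.604 of this angle). Hinge axis along the melter's y at x 72, z 155. Stiff: stays where it is left; 3 to 6 N at the ball lift it, 1 to 3 N lower it.
- lever_knob (a point): Centre of the lever's black ball, 22 mm diameter, in the plane y = -98, 85 mm from the lever's hinge axis, on an 8 mm arm. Down: x -12, z 140, the arm pointing at the robot, 10 degrees downward; fully up: x 35, z 232. It swings up and back. 30 mm free on both y sides. Site axes turn with the lever.
- crank (a joint): Clamp crank, rad, 0 to 7; grows clockwise as seen from the robot (right-handed about the melter's +x); spindle, pad and crank move 2.8 mm to the rear per rad. On a seated block the pad touches at about 3.9 rad, then its spring adds about 28 N per rad. Friction about 3.5 N at the knob, plus about 1.2 N per 10 N of pad force; stays where it is left.
- crank_knob (a point): Middle of the crank's black handle, a free-spinning sleeve 16 mm thick, 40 mm long, parallel to the melter's x, pointing at the robot. It circles at radius 24 mm about the screw axis (y 0, z 52): at crank angle a, y = 24 cos(a - 0.7), z = 52 + 24 sin(a - 0.7), x = -134 + 2.8 a. The crank's arm begins 18 mm behind this point. Site axes turn with the crank.
- clamp_pad: The clamp's pad, 36 mm wide (y), 26 mm high, on the screw axis z 52, top z 65. Origin in the middle of its face towards the rear jaw; at crank angle a that face is at x = -53 + 2.8 a. Sprung: yields up to 5 mm.
- cheese: The biggest cheese on the board: rectangular block with brown rind, 84 (x) x 50 (y) x 42 (z) mm, 0.13 to 0.25 kg, on the front (robot-side) half of the wooden board, whose top is 22 mm above the table. Origin at the middle of its underside, x along its length. Either end may go to the rear jaw. Held far from its middle it swings in the fingers.
- cheese_wedge: Bystander: yellow cheese wedge, 59 x 85 x 31 mm, loose on the board. Origin under its middle.
- cheese_round: Bystander: small round waxed cheese, 68 mm across, 40 mm high, loose on the board. Origin under its middle.
- stick_a: Bystander: cheese baton, 20 x 63 x 16 mm, loose on the board.
- stick_b: Bystander: cheese baton, 18 x 67 x 16 mm, loose on the board.
- brie: Bystander: cut white cheese, 66 x 50 x 38 mm, loose on the board.
- slicer: Bystander: cheese slicer with a wooden handle, 216 mm long, lying on the cloth in front, left of the melter.
- mill: Bystander: wooden pepper mill, 53 mm across, 155 mm high, standing left of the melter.
- olives: Bystander: white porcelain bowl of olives with a spoon, about 150 mm across, 81 mm high, left of the melter.

How it is judged:
On the way, in this order (a step that is already met when the one before it is completed fails the run):
1. the lever is fully up and the hood raised (value of joint lever above 1.15 rad), for 0.1 s.
2. the cheese block lies flat on the bed, lengthwise between jaw and pad, and is released (x of cheese in the frame of bed between -0.013 and 0.006 m and y of cheese in the frame of bed between -0.012 and 0.012 m and z of cheese in the frame of bed between -0.004 and 0.004 m and angle between the x axis of cheese and the x axis of melter, either way round below 0.17 rad and angle between cheese's own z axis and vertical below 0.08 rad and contact force between the fingers and cheese below 0.1 N), for 0.2 s.
3. the clamp pad presses the cheese with more than 5 N while the lever is still up (contact force between clamp_pad and cheese above 5 N and value of joint lever above 0.9 rad), for 0.2 s.
At the end, for the whole second after the job is handed in: The lever is down to within 0.1 rad; the cheese lies flat on the bed, at rest, lengthwise within 10 degrees, within 12 mm of the bed's middle line and from 13 mm before to 6 mm past the bed's middle, held by the pad with more than 5 N and touched by no finger (all of step 2 and contact force between clamp_pad and cheese above 5 N and value of joint lever below 0.1 rad and linear speed of cheese below 0.01 m/s).
It fails at once if the cheese is crushed: the pad presses it with more than 60 N (contact force between clamp_pad and cheese above 60 N).
It fails at once if another food or utensil is moved by more than 30 mm (distance of any of cheese_wedge, cheese_round, stick_a, stick_b, brie, slicer, mill, olives from where it was at the start of the episode above 0.03 m).
It also fails if it takes over 72 s, if anything falls off the work surface, if the arm or the gripper's body presses on something with over 40 N, if the wrist force passes 120 N, or if a joint passes its speed limit or range.

ROBOT

A 6-joint arm with a two-finger parallel gripper is mounted at the origin on a cart in front of the work surface, level with it; the furniture and walls round the work are solid. World frame = base frame: x ahead of the robot, y to its left, z up, the work surface at z = 0. Lengths are in m, angles in rad, forces in N, time in s.
With the tool pointing down it reaches from about 0.275 to 0.875 m from the base axis. Payload 12.5 kg.
Tool frame: the origin (TCP) lies midway between the tips of the shut fingers; the grasp point (between the pads) lies 19 mm behind it; z points along the fingers, y is the line along which they close (so a half turn about z gives the same grasp; the last joint's range is limited). The gripper opens to 85 mm and grips with 20 to 120 N. Pads are 22 mm wide; open, the fingers measure 114 mm over their backs; the gripper's body (76 mm by 85 mm) begins 54 mm behind the grasp point. The pads swing forward as they close: fully open they stand 13 mm farther back than shut.
Start: joints at [1.167, 0.351, 1.652, -0, 1.139, -0.085], TCP at [0.172, 0.522, 0.231] pointing down, gripper open.
Joint ranges: [-2.75, 2.75], [-0.79, 2.1], [0.01, 2.65], [-1.57, 4.71], [0.07, 3.14], [-2.87, 2.87]. Speed limits (rad/s): [2.22, 2.22, 2.79, 3.14, 3.14, 3.14].

INTERFACE

Orientations are given as a unit quaternion [x, y, z, w].
In Python, from cell import r gives the robot as it stands. Calls block until the motion is done:
- r.move_to(position, orientation): joint-space move of the TCP to a pose.
- r.move_linear(position, rot=None, vel=0.15): straight line of the TCP; rot=None keeps the orientation; vel is the mean speed in m/s.
- r.set_joints(angles): joint-space move.
- r.set_gripper(opening, squeeze=None): opening from 0.0 (shut) to 1.0 (fully open); squeeze is the grip in N (None keeps the last); returns when the fingers have stopped.
- r.sleep(seconds).
- r.inverse_kinematics(position, orientation): joint angles nearest the present ones, or None.
- r.get_obs(): the state.
- r.get_image(name): name is "scene" or "top" or "wrist"; returns a dict with "pixels" (400x640x3 uint8, red, green, blue), "fx", "fy", "cx", "cy" (pixels), "camera_from_world" (4x4, takes a point from world to camera coordinates); the wrist camera has in their place "mount" (4x4, takes a point from camera to tool coordinates, whose origin is the TCP and whose axes are the flange's). Camera axes: x right, y down, z forward; pixel columns grow to the right and rows downward; lengths in m; the calibration is good to about 2 mm. A picture is of the moment at which its call begins: read the wrist's pose just before it. There is no depth.
A pose or a line that the arm cannot do raises r.PlanningError and nothing moves.
- r.hand_in(): hands the job in; it is judged then, once.
The state is a dict: "t": time; "q": joint angles; "qvel": joint speeds; "effort": joint torques, N m; "tool_pos": TCP position; "ee_rot": TCP orientation; "contact_force": force on the tool from outside, world axes, zero at the start; "torque": the same for the moment, N m; "opening": opening from 0.0 (shut) to 1.0 (fully open); "finger_force": force on a finger pad.
Only numpy, scipy, OpenCV 4.12 (cv2) and the standard library are available. Lean on these libraries where they do the work, as an engineer would, in place of code of your own. Each camera call takes 0.05 s, during which the arm holds its last target. There are 200 camera calls.

## Working session

There is one attempt and no reset: what is moved stays moved. The work goes in short steps, each a Python script; the robot and the scene stay as the last script left them, time stands still between calls to the robot, and variables do not carry over. Pictures are saved under pics/ and viewed, at most 10 in all, crops included, and the job is handed in when it is done.

```bash
ls; mkdir -p pics
python3 - <<'E'
from cell import r
import cv2
for n in("scene","top"):
    i=r.get_image(n); cv2.imwrite(f"pics/{n}0.png",i["pixels"][:,:,::-1]); print(n,i["fx"],i["fy"],i["cx"],i["cy"],i["camera_from_world"].tolist() if hasattr(i["camera_from_world"],"tolist") else i["camera_from_world"])
o=r.get_obs(); print(o["tool_pos"],o["ee_rot"],o["t"],o["contact_force"])
i=r.get_image("wrist"); print(i["mount"])
E
```

```text
cell.py
pics
scene 380.9929005417247 380.9929005417247 317.3914776487544 197.27049787781823 [[0.702376277521385, -0.7117611374027766, -0.007977973320853081, -0.3906472731522868], [-0.5066676141694995, -0.4920519017069471, -0.7079356289793333, 0.33666559801977647], [0.4999554915459871, 0.501279372515649, -0.7062319004146779, 0.7660571329503094], [0.0, 0.0, 0.0, 1.0]]
top 372.6471119071991 372.6471119071991 316.67469011010877 197.30338422243184 [[-0.020820931416438808, -0.9997497816999964, -0.008176968005430434, -0.037399646618782825], [-0.9895391048969636, 0.0217747091577198, -0.14261213805568285, 0.5352243081723407], [0.1427545049890489, 0.005122112055255636, -0.9897448738303348, 1.1826100283403862], [0.0, 0.0, 0.0, 1.0]]
[0.17225137 0.52201405 0.23080579] [ 1.58725622e-01  9.87322583e-01 -5.29240186e-04 -1.19903905e-04] 0.1 [-0.2919447  -0.10704714 -0.69758144]
[[-1.76332343e-04 -9.48341398e-01 -3.17251574e-01  8.02035726e-02]
 [ 9.99999851e-01 -3.31316529e-04  4.34572670e-04  4.54385135e-04]
 [-5.17233944e-04 -3.17251450e-01  9.48341315e-01 -1.41643928e-01]
 [ 0.00000000e+00  0.00000000e+00  0.00000000e+00  1.00000000e+00]]
```

View pics/scene0.png

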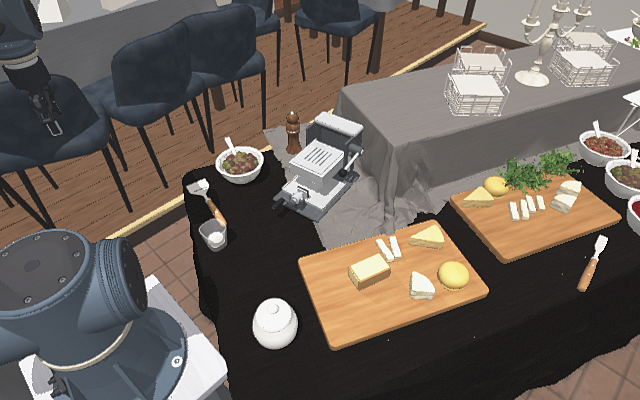

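View pics/top0.png

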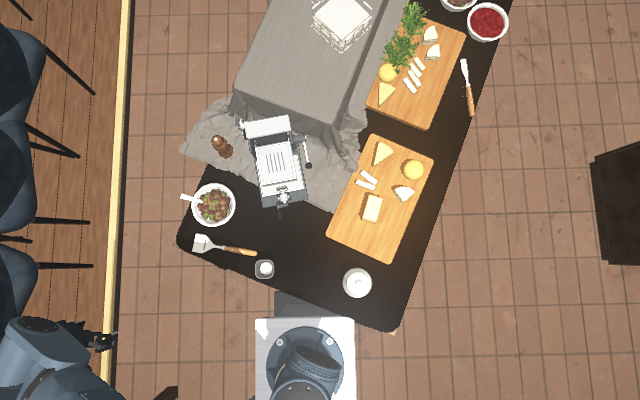

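The top view shows the melter at about (275,165) and the cheese at (372,208). I'll enlarge both views.

Run:
```python
import cv2
a=cv2.imread("pics/top0.png")[105:225,235:395]
cv2.imwrite("pics/c1.png",cv2.resize(a,None,fx=5,fy=5,interpolation=cv2.INTER_CUBIC))
a=cv2.imread("pics/scene0.png")[100:300,260:420]
cv2.imwrite("pics/c2.png",cv2.resize(a,None,fx=3,fy=3,interpolation=cv2.INTER_CUBIC))
```

```text
(no output)
```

View pics/c1.png

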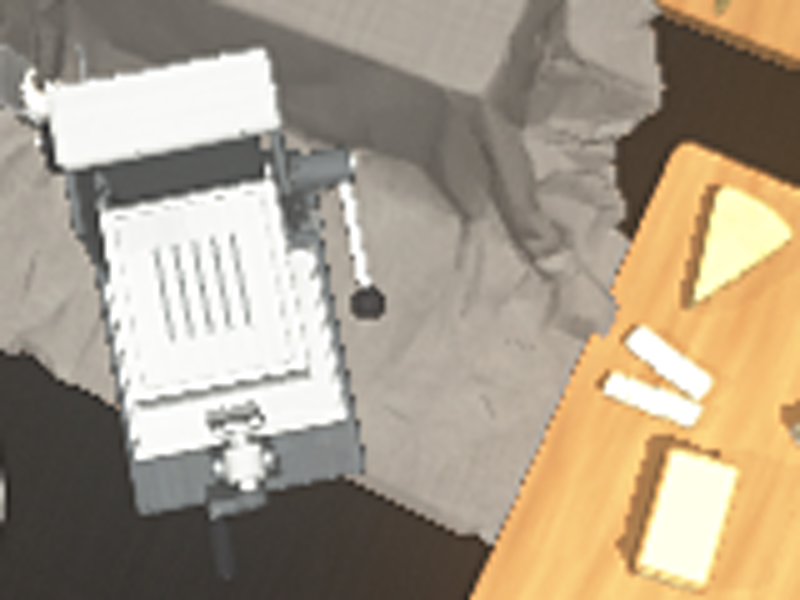

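View pics/c2.png

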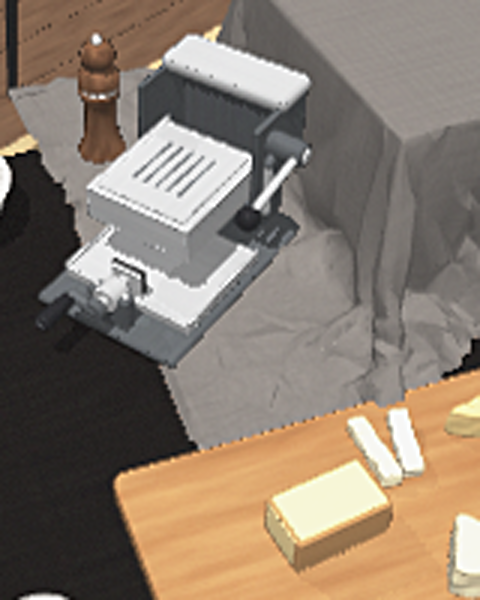

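The zoomed views show these features:
- Top view: lever ball at crop (368,303), crank tip at (226,572), cheese top-face corners at (668,450), (740,462), (705,585) and (640,570).
- Scene view: ball at (248,218), crank tip at (43,320), cheese top-face corners at (267,510), (357,462), (390,503) and (298,545).

Next I'll fit the poses to these points.

```bash
cat > fit.py <<'E'
import numpy as np
from scipy.optimize import least_squares
T=dict(f=372.647112,cx=316.674690,cy=197.303384,M=np.array([[-0.020820931416438808,-0.9997497816999964,-0.008176968005430434,-0.037399646618782825],[-0.9895391048969636,0.0217747091577198,-0.14261213805568285,0.5352243081723407],[0.1427545049890489,0.005122112055255636,-0.9897448738303348,1.1826100283403862]]))
S=dict(f=380.9929,cx=317.391478,cy=197.270498,M=np.array([[0.702376277521385,-0.7117611374027766,-0.007977973320853081,-0.3906472731522868],[-0.5066676141694995,-0.4920519017069471,-0.7079356289793333,0.33666559801977647],[0.4999554915459871,0.501279372515649,-0.7062319004146779,0.7660571329503094]]))
def proj(C,p):
    c=C["M"]@np.append(p,1); return np.array([C["cx"]+C["f"]*c[0]/c[2],C["cy"]+C["f"]*c[1]/c[2]])
top=lambda u,v:(T,np.array([u/5+235,v/5+105])); sc=lambda u,v:(S,np.array([u/3+260,v/3+100]))
def world(q,p): c,s=np.cos(q[2]),np.sin(q[2]); return np.array([q[0]+c*p[0]-s*p[1],q[1]+s*p[0]+c*p[1],p[2]])
def fit(obs,x0):
    f=lambda q:np.concatenate([proj(C,world(q,np.array(p)/1000))-uv for p,(C,uv) in obs])
    s=least_squares(f,x0,loss="soft_l1"); print(s.x,np.sqrt(np.mean(s.fun**2))); 
    for (p,_),e in zip(obs,f(s.x).reshape(-1,2)): print(p,e.round(2))
    return s.x
if __name__=="__main__":
    fit([((-12,-98,140),top(368,303)),((-12,-98,140),sc(248,218)),((-154,18.4,36.5),top(226,572)),((-154,18.4,36.5),sc(43,320)),
     ((72,-98,155),top(345,172)),((-40,55,128),sc(90,187)),((-40,-55,128),sc(188,213)),((-40,55,128),top(138,390)),((-40,-55,128),top(308,365)),
     ((-60,-66,34),sc(187,325)),((-60,66,34),sc(70,260))],[.6,.1,.1])
    for k in((0),(np.pi)):
      pass
    # cheese: order far-left, far-right, near-right, near-left in top view
    L,W,z=42,25,64
    fit([((L,W,z),top(668,450)),((L,-W,z),top(740,462)),((-L,-W,z),top(705,585)),((-L,W,z),top(640,570)),
     ((L,W,z),sc(357,462)),((L,-W,z),sc(390,503)),((-L,-W,z),sc(298,545)),((-L,W,z),sc(267,510)),((-L,-W,22),sc(298,568)) ],[.5,-.15,-.1])
E
python3 fit.py
```

```text
[0.61815204 0.06999152 0.12704522] 2.0235945898204917
(-12, -98, 140) [ 0.61 -0.41]
(-12, -98, 140) [-0.24  0.15]
(-154, 18.4, 36.5) [0.82 0.42]
(-154, 18.4, 36.5) [-0.34  6.65]
(72, -98, 155) [ 1.06 -2.13]
(-40, 55, 128) [-0.7  -3.23]
(-40, -55, 128) [-0.52  4.48]
(-40, 55, 128) [-1.52 -0.74]
(-40, -55, 128) [ 0.13 -1.01]
(-60, -66, 34) [-1.4  -1.08]
(-60, 66, 34) [0.43 0.34]
[ 0.49163365 -0.22819264 -0.29566057] 1.7185696162941435
(42, 25, 64) [ 0.24 -1.46]
(42, -25, 64) [0.98 0.31]
(-42, -25, 64) [1.44 0.96]
(-42, 25, 64) [-0.83 -0.3 ]
(42, 25, 64) [-0.43 -2.83]
(42, -25, 64) [ 1.48 -0.67]
(-42, -25, 64) [0.46 0.97]
(-42, 25, 64) [-1.39 -4.28]
(-42, -25, 22) [-0.87  3.63]
```

```bash
cat > h.py <<'E'
import numpy as np, cv2
from scipy.spatial.transform import Rotation as R
from cell import r
def quat(yaw,lean):
    "tool pointing down, leaning so the fingers point away along yaw; closing line across yaw; tool x towards the robot"
    z=np.array([np.sin(lean),0,-np.cos(lean)]); y=np.array([0,1.,0]); x=np.cross(y,z)
    return (R.from_euler("z",yaw)*R.from_matrix(np.c_[x,y,z])).as_quat()
def cam(name):
    o=r.get_obs(); i=r.get_image(name)
    if name=="wrist":
        W=np.eye(4); W[:3,:3]=R.from_quat(o["ee_rot"]).as_matrix(); W[:3,3]=o["tool_pos"]
        M=np.linalg.inv(W@np.array(i["mount"]))
    else: M=np.array(i["camera_from_world"])
    return i["pixels"][:,:,::-1].copy(), dict(f=i["fx"],cx=i["cx"],cy=i["cy"],M=M[:3])
E
python3 - <<'E'
from h import *
import json
print(quat(0,0))
r.move_to([0.50,-0.07,0.30],quat(0,0))
im,C=cam("wrist"); o=r.get_obs(); print(o["t"],o["tool_pos"],C["f"])
np.savez("w1.npz",M=C["M"],f=C["f"],cx=C["cx"],cy=C["cy"]); cv2.imwrite("pics/w1.png",im)
cv2.imwrite("pics/w1r.png",cv2.resize(cv2.rotate(im,cv2.ROTATE_180),(800,500),interpolation=cv2.INTER_CUBIC))
E
```

```text
[0. 1. 0. 0.]
2.6167 [ 0.50006213 -0.06944053  0.29994032] 327.3671793032383
```

View pics/w1r.png

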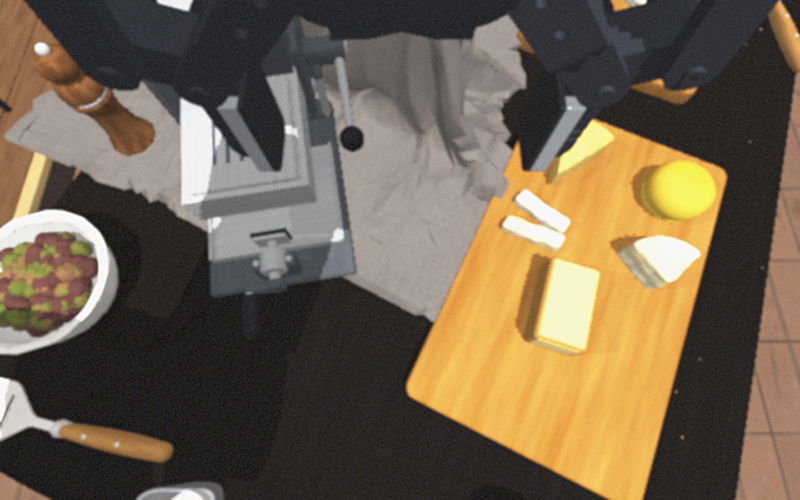

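Run:
```python
import cv2,numpy as np
a=cv2.rotate(cv2.imread("pics/w1.png"),cv2.ROTATE_180)
c=np.zeros((600,800,3),np.uint8); k=cv2.INTER_CUBIC
b=cv2.resize(a[75:275,145:290],None,fx=3,fy=3,interpolation=k); b=(255*(b/255.)**.6).astype('u1'); c[:600,:435]=b
c[:360,440:800]=cv2.resize(a[200:290,415:505],None,fx=4,fy=4,interpolation=k)
s=cv2.imread("pics/scene0.png"); b=cv2.resize(s[175:222,268:340],None,fx=5,fy=5,interpolation=k);b=(255*(b/255.)**.6).astype('u1'); c[365:600,440:800]=b
cv2.imwrite("pics/comp1.png",c)
```

```text
(no output)
```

View pics/comp1.png

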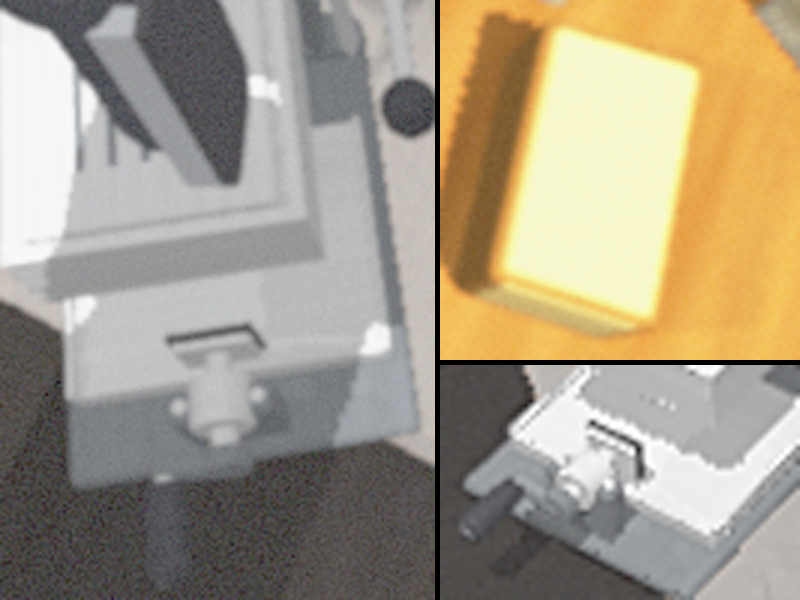

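The composite shows:
- Left panel: lever ball at (409,107), crank handle from (165,478) to tip (165,585), bed front corners at (67,402) and (383,350).
- Right panel: cheese top corners at (550,28), (697,70), (650,325) and (497,278).
- Scene inset: handle tip at (466,528).

I'll refit with the crank angle free.

```bash
cat > fit2.py <<'E'
import numpy as np
from fit import *
n=np.load("w1.npz"); Wc=dict(f=float(n["f"]),cx=float(n["cx"]),cy=float(n["cy"]),M=n["M"])
w=lambda u,v:(Wc,np.array([639-(u/3+145),399-(v/3+75)]))
wc=lambda u,v:(Wc,np.array([639-((u-440)/4+415),399-(v/4+200)]))
s2=lambda u,v:(S,np.array([268+(u-440)/5,175+(v-365)/5]))
L,W,z=42,25,64
q=fit([((L,W,z),wc(547,25)),((L,-W,z),wc(700,68)),((-L,-W,z),wc(653,328)),((-L,W,z),wc(495,280)),
 ((L,W,z),top(668,450)),((L,-W,z),top(740,462)),((-L,-W,z),top(705,585)),((-L,W,z),top(640,570))],[.5,-.2,-.2])
def h(a,d): t=a-.7; return (-134+2.8*a+d,24*np.cos(t),52+24*np.sin(t))
obs=lambda a:[((-12,-98,140),w(409,107)),((-12,-98,140),top(368,303)),((-12,-98,140),sc(248,218)),
 (h(a,-20),w(165,582)),(h(a,-20),s2(468,526)),(h(a,-20),top(226,574)),
 ((-53+2.8*a,18,65),w(167,338)),((-53+2.8*a,-18,65),w(253,325)),((-53+2.8*a,-18,65),s2(643,450)),((-53+2.8*a,18,65),s2(590,422)),
 ((-60,66,34),w(67,402)),((-60,-66,34),w(385,350)),((-40,-55,128),w(305,217)),((-40,-55,88),w(322,260)),((-60,-66,34),s2(715,545)),((-60,66,34),s2(512,435))]
f=lambda p:np.concatenate([proj(C,world(p[:3],np.array(P)/1000))-uv for P,(C,uv) in obs(p[3])])
for a0 in(0.,1.,2.):
    s=least_squares(f,[.618,.07,.127,a0],loss="soft_l1"); print(s.x.round(4),s.cost)
for (P,_),e in zip(obs(s.x[3]),f(s.x).reshape(-1,2)): print(np.round(P),e.round(2))
E
python3 fit2.py
```

```text
[ 0.49295839 -0.2253026  -0.31841121] 1.624833524034641
(42, 25, 64) [0.69 2.54]
(42, -25, 64) [-2.31  0.8 ]
(-42, -25, 64) [-1.65 -3.03]
(-42, 25, 64) [ 2.74 -0.76]
(42, 25, 64) [-0.34 -1.94]
(42, -25, 64) [0.3  0.17]
(-42, -25, 64) [0.17 0.65]
(-42, 25, 64) [-2.   -0.95]
[0.614  0.0711 0.1752 1.1204] 15.363082659034632
[0.614  0.0711 0.1752 1.1204] 15.3630826885502
[0.614  0.0711 0.1752 1.1204] 15.363082665701729
[-12 -98 140] [-0.4  -1.15]
[-12 -98 140] [ 0.18 -0.57]
[-12 -98 140] [-0.47 -0.19]
[-151.   22.   62.] [-1.93 -1.25]
[-151.   22.   62.] [-0.32  0.25]
[-151.   22.   62.] [ 0.73 -0.19]
[-50.  18.  65.] [1.39 0.62]
[-50. -18.  65.] [0.74 1.03]
[-50. -18.  65.] [-0.14 -1.83]
[-50.  18.  65.] [-0.26 -1.35]
[-60  66  34] [-3.71  0.35]
[-60 -66  34] [ 1.51 -0.37]
[-40 -55 128] [0.01 0.75]
[-40 -55  88] [-1.61 -0.8 ]
[-60 -66  34] [-1.9  -3.39]
[-60  66  34] [ 0.06 -0.42]
```

```bash
cat >> h.py <<'E'
MX,MY,MYAW=0.614,0.0711,0.175
def mw(x,y,z): # melter mm -> world m
    c,s=np.cos(MYAW),np.sin(MYAW); x,y,z=x/1e3,y/1e3,z/1e3
    return np.array([MX+c*x-s*y,MY+s*x+c*y,z])
def tcp(p,q,back=0): # TCP for grasp point p, withdrawn by back (m)
    return p+(0.019-back)*R.from_quat(q).apply([0,0,1])
def ball(t): # lever angle -> ball
    b=t-np.radians(10); return mw(72-85*np.cos(b),-98,155+85*np.sin(b))
def rep(s=""):
    o=r.get_obs(); print(s,"t%.1f"%o["t"],"F",np.round(o["contact_force"],1),"open %.3f"%o["opening"],"ff",np.round(o["finger_force"],1),"p",np.round(o["tool_pos"],4))
E
python3 - <<'E'
from h import *
q=quat(MYAW,np.radians(40))
print(r.inverse_kinematics(tcp(ball(1.28),q),q))
r.set_gripper(0.55,30)
r.move_to(tcp(ball(0),q,.09),q); rep()
r.move_linear(tcp(ball(0),q),vel=.1); rep("at ball")
r.set_gripper(0.0,30); rep("gripped")
for t in np.linspace(0,1.28,7)[1:]:
    r.move_linear(tcp(ball(t),q),vel=.12); rep("%.2f"%t)
E
```

```text
[-0.18331212  0.37876919  1.82601717  0.71314937  0.35177676 -2.53220448]Traceback (most recent call last):
  File "<stdin>", line 5, in <module>
host.PlanningError: the arm cannot take that pose within its joint ranges
```

Run:
```python
from h import *
rep(); print(r.get_obs()["q"])
def flip(q): return (R.from_quat(q)*R.from_euler("z",np.pi)).as_quat()
for name,P,yaw in(("ball0",ball(0),MYAW),("ball1",ball(1.28),MYAW),("bed",mw(-5,0,60),MYAW),("cheese",np.array([.493,-.2255,.05]),-.318),("crank",mw(-136,20,40),MYAW)):
  for l in(0,15,25,40):
    for fl in(0,1):
      for b in(0,.09):
        q=quat(yaw,np.radians(l)); q=flip(q) if fl else q
        s=r.inverse_kinematics(tcp(P,q,b),q); print(name,l,fl,b,None if s is None else np.round(s,2))
```

```text
t3.1 F [-0.3  0.8 -0.2] open 0.551 ff 0.0 p [ 0.5  -0.07  0.3 ]
[-2.31281908e-01  2.01951599e-01  1.67608583e+00  2.14928129e-05
  1.26357552e+00 -1.80209342e+00]
ball0 0 0 0 [-0.12  0.6   1.55 -0.    0.99 -1.87]
ball0 0 0 0.09 [-0.12  0.5   1.48 -0.    1.16 -1.87]
ball0 0 1 0 [-0.12  0.6   1.55 -0.    0.99  1.28]
ball0 0 1 0.09 [-0.12  0.5   1.48 -0.    1.16  1.28]
ball0 15 0 0 [-0.15  0.51  1.73  0.14  0.65 -2.  ]
ball0 15 0 0.09 [-0.17  0.36  1.72  0.12  0.82 -1.98]
ball0 15 1 0 [-0.15  0.51  1.73  0.14  0.65  1.14]
ball0 15 1 0.09 [-0.17  0.36  1.72  0.12  0.82  1.16]
ball0 25 0 0 [-0.18  0.48  1.84  0.36  0.43 -2.22]
ball0 25 0 0.09 [-0.2   0.29  1.87  0.29  0.58 -2.16]
ball0 25 1 0 [-0.18  0.48  1.84  0.36  0.43  0.92]
ball0 25 1 0.09 [-0.2   0.29  1.87  0.29  0.58  0.98]
ball0 40 0 0 None
ball0 40 0 0.09 None
ball0 40 1 0 [-0.22  0.47  1.99  1.47  0.25 -0.21]
ball0 40 1 0.09 [-0.27  0.25  2.08  1.08  0.32  0.17]
ball1 0 0 0 [-0.1   0.58  1.35 -0.    1.22 -1.85]
ball1 0 0 0.09 [-0.1   0.51  1.23 -0.    1.4  -1.85]
ball1 0 1 0 [-0.1   0.58  1.35 -0.    1.22  1.3 ]
ball1 0 1 0.09
[... 2424 characters left out ...]
0.04  0.57  1.97 -0.    0.61  1.44]
crank 0 1 0.09 [ 0.04  0.4   1.93 -0.    0.81  1.44]
crank 15 0 0 [ 0.02  0.52  2.12  0.16  0.24 -1.88]
crank 15 0 0.09 [ 0.01  0.29  2.15  0.1   0.44 -1.81]
crank 15 1 0 [0.02 0.52 2.12 0.16 0.24 1.26]
crank 15 1 0.09 [0.01 0.29 2.15 0.1  0.44 1.33]
crank 25 0 0 [0.01 0.52 2.22 1.98 0.08 2.58]
crank 25 0 0.09 [-0.01  0.26  2.29  0.45  0.18 -2.18]
crank 25 1 0 [ 0.01  0.52  2.22  1.98  0.08 -0.56]
crank 25 1 0.09 [-0.01  0.26  2.29  0.45  0.18  0.96]
crank 40 0 0 [-0.02  0.58  2.35  2.87  0.49  1.66]
crank 40 0 0.09 [-0.06  0.31  2.48  2.7   0.37  1.8 ]
crank 40 1 0 [-0.02  0.58  2.35  2.87  0.49 -1.49]
crank 40 1 0.09 [-0.06  0.31  2.48  2.7   0.37 -1.34]
```

Run:
```python
from h import *
q=quat(MYAW,np.radians(15))
r.move_to(tcp(ball(0),q,.08),q); rep()
r.move_linear(tcp(ball(0),q),vel=.12); rep("at ball")
r.set_gripper(0.0,30); rep("gripped")
for t in np.linspace(0,1.28,6)[1:]:
    r.move_linear(tcp(ball(t),q),vel=.12); rep("%.2f"%t)
```

```text
t3.7 F [ 0.3 -0.2 -0.3] open 0.549 ff 0.0 p [ 0.6039 -0.0304  0.1998]
at ball t4.5 F [1.  0.1 0.7] open 0.550 ff 0.0 p [ 0.6247 -0.0267  0.1227]
gripped t4.9 F [-3.1  3.5  5.8] open 0.235 ff 29.1 p [ 0.6245 -0.0262  0.1228]
0.26 t5.2 F [-3.5  3.9 -0.2] open 0.235 ff 29.8 p [ 0.6231 -0.0264  0.1441]
0.51 t5.6 F [-4.3  3.9  1.2] open 0.233 ff 29.9 p [ 0.6277 -0.0256  0.1653]
0.77 t5.9 F [-4.6  4.3  3.7] open 0.230 ff 30.1 p [ 0.6376 -0.0239  0.1849]
1.02 t6.2 F [-2.2  5.3  0.7] open 0.234 ff 30.2 p [ 0.6524 -0.0214  0.2014]
1.28 t6.6 F [1.3 1.3 0.6] open 0.002 ff 1.0 p [ 0.6706 -0.0187  0.2137]
```

Run:
```python
from h import *
q=quat(MYAW,np.radians(15))
p=r.get_obs()["tool_pos"]
r.move_linear(p+np.array([-.04,-.01,.12]),vel=.25); rep()
im,C=cam("wrist"); np.savez("w2.npz",**C)
s,_=cam("scene")
c=np.zeros((400,800,3),np.uint8)
c[:,:480]=cv2.resize(cv2.rotate(im,cv2.ROTATE_180)[40:373,120:520],(480,400),interpolation=cv2.INTER_CUBIC)
c[:,480:]=cv2.resize(s[80:220,280:392],(320,400),interpolation=cv2.INTER_CUBIC)
cv2.imwrite("pics/comp2.png",c)
```

```text
t7.2 F [ 0.4 -0.7 -1.4] open 0.000 ff 0.0 p [ 0.6302 -0.0288  0.3323]
```

View pics/comp2.png

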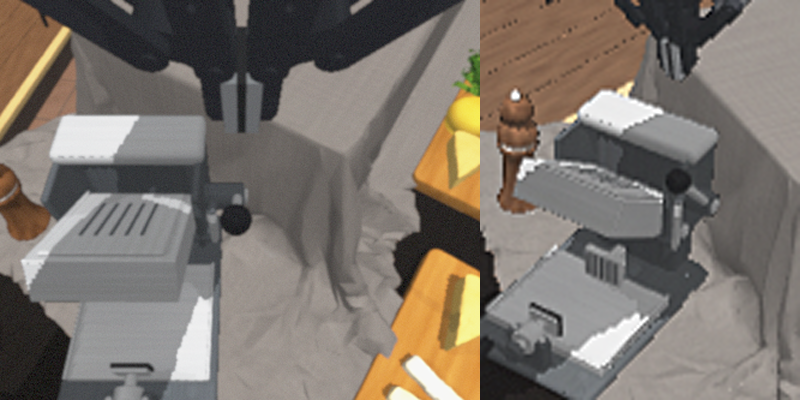

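The wrist view shows the ball at composite (236,220), and the scene view shows it at (679,181). The lever is mostly up, so I'll compute its angle.

Run:
```python
from h import *
from fit import proj,S
n=np.load("w2.npz"); C={k:(n[k] if k=="M" else float(n[k])) for k in n}
for t in np.arange(.8,1.35,.1): print(t.round(2),(proj(C,ball(t))-[322.3,175.8]).round(1),(proj(S,ball(t))-[349.7,143.4]).round(1))
# triangulate
from scipy.optimize import least_squares
s=least_squares(lambda p:np.r_[proj(C,p)-[322.3,175.8],proj(S,p)-[349.7,143.4]],ball(1.1)); print(s.x,s.fun)
d=s.x-[MX,MY,0];c,sn=np.cos(MYAW),np.sin(MYAW); print("melter mm",1e3*(c*d[0]+sn*d[1]),1e3*(-sn*d[0]+c*d[1]),1e3*d[2])
```

```text
0.8 [ -0.1 -18.9] [-3.2  5.6]
0.9 [-0.1 -9.3] [-1.9  2.3]
1.0 [-0.   0.7] [-0.5 -1. ]
1.1 [-0.  11.2] [ 1.  -4.1]
1.2 [-0.  21.7] [ 2.6 -7.2]
1.3 [-0.  32.2] [  4.3 -10. ]
[ 0.64696638 -0.0225414   0.21313759] [-0.0548542   0.06478243 -0.22934217  0.09976253]
melter mm 16.159140912464633 -97.95088807889954 213.13758588951785
```

Run:
```python
from h import *
q=quat(MYAW,0)
r.move_to(mw(-28,-98,235),q)
r.move_linear(mw(-28,-98,206),vel=.1); rep()
r.move_linear(mw(0,-98,212),vel=.15); rep()
for x in (5,8,10,12,14,16):
    r.move_linear(mw(x,-98,213),vel=.06); rep(x)
    if np.linalg.norm(r.get_obs()["contact_force"])>14: break
r.move_linear(mw(x-20,-98,213),vel=.2)
r.move_linear(mw(x-25,-98,300),vel=.3)
im,C=cam("wrist"); np.savez("w3.npz",**C); s,_=cam("scene")
c=np.zeros((400,800,3),np.uint8)
c[:,:480]=cv2.resize(cv2.rotate(im,cv2.ROTATE_180)[40:373,120:520],(480,400),interpolation=cv2.INTER_CUBIC)
c[:,480:]=cv2.resize(s[80:220,280:392],(320,400),interpolation=cv2.INTER_CUBIC)
cv2.imwrite("pics/comp3.png",c); rep()
```

```text
t8.2 F [-0.7  0.4  0.1] open 0.001 ff 0.0 p [ 0.6038 -0.0304  0.2071]
 t8.6 F [-3.6 -1.   4.1] open 0.001 ff 2.2 p [ 0.6312 -0.0257  0.2139]
5 t8.8 F [-8.4 -1.6  5.6] open -0.002 ff 4.1 p [ 0.6357 -0.0248  0.2148]
8 t9.1 F [-8.1  0.3  6.5] open 0.002 ff 4.4 p [ 0.6386 -0.0243  0.2148]
10 t9.3 F [-7.5 -1.5  5.4] open -0.005 ff 4.3 p [ 0.6405 -0.0239  0.2148]
12 t9.6 F [-7.3 -0.9  6.5] open -0.001 ff 3.9 p [ 0.6426 -0.0235  0.2148]
14 t9.8 F [-7.5 -0.4  6.4] open -0.003 ff 3.6 p [ 0.6446 -0.0232  0.2147]
16 t10.1 F [-15.6  -2.6   9.9] open -0.003 ff 7.8 p [ 0.6455 -0.023   0.2148]
 t10.9 F [-0.9  0.3  0.4] open -0.000 ff 0.0 p [ 0.6222 -0.0269  0.2992]
```

View pics/comp3.png

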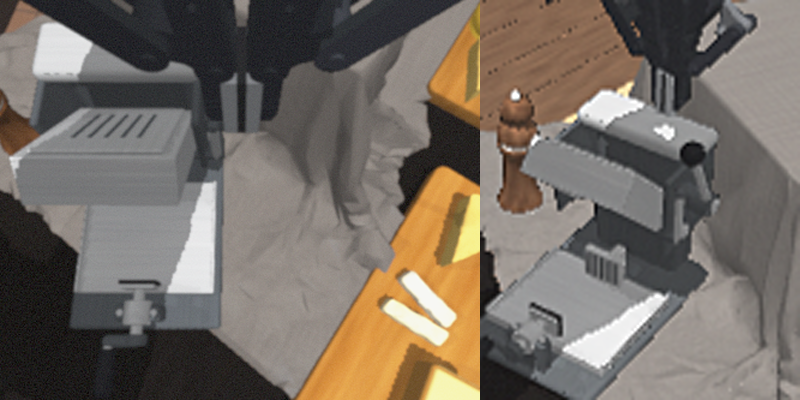

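The lever met its hard stop and the ball is at scene composite (692,153), so it is fully up. The bed, pad edge at (119..158,283) and jaw are now visible. I'll check the melter fit against these points and plan the cheese IK.

Run:
```python
from h import *
from fit import proj,S
n=np.load("w3.npz"); C={k:(n[k] if k=="M" else float(n[k])) for k in n}
def wp(p): u,v=proj(C,p); return ((639-u-120)*1.2,(399-v-40)*1.2012)
def sp(p): u,v=proj(S,p); return ((u-280)/.35+480,(v-80)/.35)
f=lambda t:np.round(t,0)
print("pad",f(wp(mw(-50,18,65))),f(wp(mw(-50,-18,65))),f(sp(mw(-50,18,65))),f(sp(mw(-50,-18,65))))
print("bedfront",f(wp(mw(-60,66,34))),f(wp(mw(-60,-66,34))))
print("jaw",f(sp(mw(42,22,66))),f(sp(mw(42,-22,66))))
print("ball",f(sp(ball(1.3))),"hood low front",f(wp(mw(-12,55,180))),f(wp(mw(-12,-55,180))))
for nm,P,yaw in(("cheese",np.array([.493,-.2255,.048]),-.318),("bed",mw(-8,0,58),MYAW)):
  for l in(38,42,46):
    q=quat(yaw,np.radians(l))
    for b in((0,0,0),(0,0,.04),(-.06*np.cos(yaw),-.06*np.sin(yaw),.08),(-.08*np.cos(yaw),-.08*np.sin(yaw),.15)):
        s=r.inverse_kinematics(tcp(P,q)+b,q); print(nm,l,None if s is None else np.round(s,2))
```

```text
pad [118. 281.] [156. 281.] [531. 300.] [561. 315.]
bedfront [ 78. 294.] [209. 294.]
jaw [582. 246.] [619. 262.]
ball [691. 152.] hood low front [ 21. 208.] [179. 208.]
cheese 38 [-0.59  0.59  2.19  2.59  0.32  1.88]
cheese 38 [-0.59  0.48  2.19  2.37  0.24  2.11]
cheese 38 [-0.64  0.31  2.31  2.12  0.23  2.32]
cheese 38 None
cheese 42 [-0.6   0.61  2.22  2.68  0.43  1.78]
cheese 42 [-0.6   0.5   2.22  2.56  0.34  1.92]
cheese 42 [-0.65  0.33  2.35  2.38  0.32  2.05]
cheese 42 [-0.67  0.1   2.35  1.6   0.24  2.84]
cheese 46 [-0.61  0.63  2.24  2.74  0.55  1.72]
cheese 46 [-0.61  0.52  2.25  2.65  0.46  1.81]
cheese 46 [-0.67  0.35  2.38  2.52  0.44  1.9 ]
cheese 46 [-0.69  0.11  2.39  1.99  0.29  2.44]
bed 38 [-0.01  0.62  2.02  2.52  0.19  2.04]
bed 38 [-0.01  0.53  2.02  2.11  0.13  2.46]
bed 38 [-0.03  0.37  2.15  1.85  0.13  2.69]
bed 38 [-0.05  0.19  2.16  0.76  0.2  -2.49]
bed 42 [-0.01  0.63  2.05  2.7   0.3   1.85]
bed 42 [-0.01  0.54  2.05  2.53  0.22  2.03]
bed 42 [-0.04  0.38  2.19  2.37  0.21  2.17]
bed 42 None
bed 46 [-0.02  0.65  2.08  2.79  0.41  1.76]
bed 46 [-0.02  0.56  2.09  2.69  0.32  1.86]
bed 46 [-0.05  0.4   2.22  2.59  0.31  1.94]
bed 46 [-0.06  0.2   2.23  1.99  0.19  2.55]
```

```bash
cat > pick.py <<'E'
from h import *
yaw=-.318; q=quat(yaw,np.radians(45)); u=np.array([np.cos(yaw),np.sin(yaw),0])
P=np.array([.493,-.2258,.022+.027])-.003*u
r.set_gripper(0.9,35)
r.move_to(tcp(P,q)-.06*u+[0,0,.08],q); rep("pre")
r.move_linear(tcp(P,q),vel=.12); rep("at")
r.set_gripper(0.0,35); rep("grip")
r.move_linear(tcp(P,q)+[0,0,.08],vel=.15); rep("up")
im,C=cam("wrist"); np.savez("w4.npz",**C)
cv2.imwrite("pics/w4.png",im); cv2.imwrite("pics/w4r.png",cv2.resize(cv2.rotate(im,cv2.ROTATE_180)[:300,120:520],(800,600)))
E
python3 pick.py
```

```text
pre t14.8 F [-0.3  0.2 -0.4] open 0.901 ff 0.0 p [ 0.4462 -0.2104  0.1157]
at t15.8 F [-1.3 -0.7  0.4] open 0.903 ff 0.0 p [ 0.5027 -0.229   0.0359]
grip t16.1 F [-2.2  0.1  5.4] open 0.584 ff 35.9 p [ 0.5029 -0.2292  0.0362]
up t16.8 F [-0.4  0.6 -2.1] open 0.579 ff 36.4 p [ 0.5025 -0.2289  0.1152]
```

View pics/w4r.png

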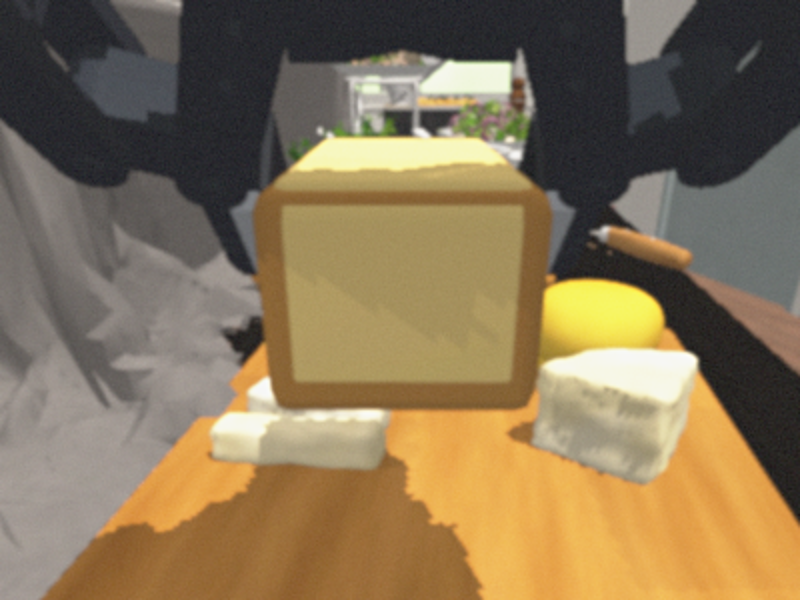

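Held well: the near end face has corners at (255,193), (550,193), (537,405) and (272,407), and the far top edge runs (325,138) to (490,138). Next I'll fit the cheese pose in the grip.

Run:
```python
from h import *
from fit import proj
from scipy.optimize import least_squares
n=np.load("w4.npz"); C={k:(n[k] if k=="M" else float(n[k])) for k in n}
ob=[((-42,25,42),(256,191)),((-42,-25,42),(550,191)),((-42,-25,0),(536,407)),((-42,25,0),(274,408)),((42,25,42),(322,137)),((42,-25,42),(494,137))]
o=r.get_obs(); p0=o["tool_pos"]; yaw=-.318; u=np.array([np.cos(yaw),np.sin(yaw),0])
q=quat(yaw,np.radians(45)); G=p0-.019*R.from_quat(q).apply([0,0,1])
def f(a):
    c=G+a[0]*u+a[1]*np.array([-u[1],u[0],0])+[0,0,a[2]]
    rot=R.from_euler("z",yaw+a[3])*R.from_euler("y",a[4])
    return np.concatenate([proj(C,c+rot.apply(np.array(P)/1e3))-[639-(x/2+120),399-y/2] for P,(x,y) in ob])
s=least_squares(f,[0,0,-.03,0,0]); print((s.x*1e3).round(1),np.abs(s.fun).max())
for x0 in (-.003,.003,.009):
    s2=least_squares(lambda b:f(np.r_[x0,b]),[0,-.03,0,0]);print(x0,(s2.x*1e3).round(1),s2.cost,s.cost)
```

```text
[ 13.6  -0.6 -29.8 -15.7 -14.5] 3.0283570037689174
-0.003 [ -0.5 -27.6 -16.3  35.8] 419.55478467601733 9.900630920077498
0.003 [ -0.5 -28.3 -16.   15.8] 161.01404768522383 9.900630920077498
0.009 [ -0.6 -29.1 -15.8  -2. ] 35.75638164284092 9.900630920077498
```

Run:
```python
from h import *
from fit import proj
from scipy.optimize import least_squares
n=np.load("w4.npz"); C={k:(n[k] if k=="M" else float(n[k])) for k in n}
ob=[((-42,25,42),(256,191)),((-42,-25,42),(550,191)),((-42,-25,0),(536,407)),((-42,25,0),(274,408)),((42,25,42),(322,137)),((42,-25,42),(494,137))]
yaw=-.318; u=np.array([np.cos(yaw),np.sin(yaw),0])
q=quat(yaw,np.radians(45)); G=r.get_obs()["tool_pos"]-.019*R.from_quat(q).apply([0,0,1])
def f(a,sc):
    c=G+a[0]*u+a[1]*np.array([-u[1],u[0],0])+[0,0,a[2]]
    rot=R.from_euler("z",yaw+a[3])*R.from_euler("y",a[4])
    return np.concatenate([proj(C,c+rot.apply(np.array([P[0]*sc,P[1]*sc,21+(P[2]-21)*sc])/1e3))-[639-(x/2+120),399-y/2] for P,(x,y) in ob])
for sc in(1,.97,.94,.91):
    s=least_squares(f,[0,0,-.03,0,0],args=(sc,)); print(sc,(s.x*1e3).round(1),s.cost); 
    s=least_squares(lambda b:f(np.r_[b,0],sc),[0,0,-.03,0]); print("  level",(s.x*1e3).round(1),s.cost)
print(G)
```

```text
1 [ 13.6  -0.6 -29.8 -15.7 -14.5] 9.900630920077498
  level [ 13.   -0.6 -30.1 -15.7] 13.88183040374706
0.97 [  8.9  -0.6 -28.6 -15.7 -14.5] 9.900630920077495
  level [  8.3  -0.6 -28.9 -15.7] 13.881830403746067
0.94 [  4.2  -0.5 -27.5 -15.7 -14.5] 9.900630920077747
  level [  3.6  -0.5 -27.8 -15.7] 13.881830403746855
0.91 [ -0.5  -0.5 -26.3 -15.7 -14.5] 9.900630920077639
  level [ -1.1  -0.5 -26.6 -15.7] 13.881830403747372
[ 0.48970517 -0.22461202  0.12814419]
```

The fit with a bevelled block agrees with the intended grip: centre about 3.5 mm ahead of the grasp point, underside 27 mm below it. Now I'll place it with a force-watched descent.

```bash
cat > place.py <<'E'
from h import *
q=quat(MYAW,np.radians(45)); X=-7.5
P=lambda dx,dz: tcp(mw(X+dx,-.3,32+27.3+dz),q)
r.move_to(P(-70,80),q); rep("pre")
r.move_linear(P(-25,48),vel=.15); rep()
r.move_linear(P(0,37),vel=.08); rep("above")
b=r.get_obs()["contact_force"]
for dz in (30,24,18,12,6,3,1,0):
    r.move_linear(P(0,dz),vel=.06); rep(dz)
    if np.linalg.norm(r.get_obs()["contact_force"]-b)>7: print("contact"); break
E
python3 place.py
```

```text
pre t17.9 F [ 0.1  0.5 -1.4] open 0.581 ff 36.4 p [0.551  0.0589 0.1255]
 t18.5 F [ 0.4 -0.3 -2.3] open 0.578 ff 36.5 p [0.5947 0.0669 0.0935]
above t19.0 F [-0.5  0.4 -3. ] open 0.579 ff 36.5 p [0.6196 0.0719 0.0828]
30 t19.2 F [ 0.1 -0.5 -1.9] open 0.582 ff 36.5 p [0.6194 0.0718 0.0756]
24 t19.5 F [ 1.1 -0.2 -2.5] open 0.577 ff 36.5 p [0.6197 0.0718 0.0697]
18 t19.7 F [ 0.4 -0.8 -1.7] open 0.580 ff 36.5 p [0.6197 0.0719 0.0636]
12 t20.0 F [-0.5 -0.2 -2.6] open 0.583 ff 36.5 p [0.6197 0.0718 0.0574]
6 t20.2 F [ 0.3  0.6 -2.2] open 0.586 ff 36.5 p [0.6197 0.0719 0.0514]
3 t20.5 F [ 0.4 -0.2 -2.3] open 0.582 ff 36.5 p [0.6198 0.0718 0.0487]
1 t20.7 F [-0.4  0.4 -1.5] open 0.582 ff 36.5 p [0.6199 0.0718 0.0468]
0 t21.0 F [-3.1 -0.2  3.4] open 0.584 ff 37.0 p [0.6201 0.0718 0.0462]
```

Run:
```python
from h import *
q=quat(MYAW,np.radians(45)); p=r.get_obs()["tool_pos"]
r.set_gripper(0.9); rep("open")
r.move_linear(p-.10*R.from_quat(q).apply([0,0,1]),vel=.2); rep()
q=quat(MYAW,0); r.move_to(mw(-150,20,200),q); rep()
im,C=cam("wrist"); np.savez("w5.npz",**C); s,_=cam("scene")
cv2.imwrite("pics/w5.png",im); cv2.imwrite("pics/s5.png",s)
c=np.zeros((480,800,3),np.uint8); k=cv2.INTER_CUBIC
c[:,:480]=cv2.resize(cv2.rotate(im,cv2.ROTATE_180)[0:400,120:520],(480,480),interpolation=k)
c[:360,480:]=cv2.resize(s[150:240,260:340],(320,360),interpolation=k)
cv2.imwrite("pics/comp5.png",(255*(c/255.)**.7).astype('u1'))
```

```text
open t21.4 F [-0.1  1.  -0.2] open 0.900 ff 0.0 p [0.62   0.0719 0.0459]
 t22.0 F [ 0.5  0.5 -0.1] open 0.896 ff 0.0 p [0.5511 0.0595 0.117 ]
 t25.1 F [ 0.1 -0.3  0.1] open 0.897 ff 0.0 p [0.4627 0.0647 0.1999]
```

View pics/comp5.png

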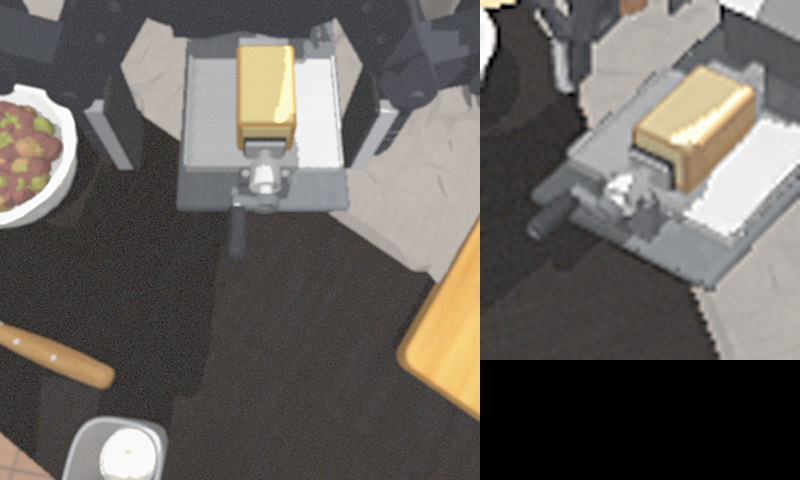

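The cheese sits squarely between the pad and the jaw. The handle tip is at wrist composite (238,252) and scene composite (535,231). I'll refine the crank angle, then turn it.

```bash
cat >> h.py <<'E'
def handle(a,d=0): return mw(-134+2.8*a+d,24*np.cos(a-.7),52+24*np.sin(a-.7))
E
python3 - <<'E'
from h import *
from fit import proj,S
n=np.load("w5.npz"); C={k:(n[k] if k=="M" else float(n[k])) for k in n}
for a in(.8,1.,1.12,1.3,1.5): print(a,(proj(C,handle(a,-20))-[639-120-238/1.2,399-252/1.2]).round(1),(proj(S,handle(a,-20))-[273.8,207.7]).round(1))
q=quat(MYAW,0)
for a in np.linspace(1.1,5,8): print(np.round(r.inverse_kinematics(tcp(handle(a,-4),q),q),2))
E
```

```text
0.8 [ 1.7 -7.7] [-1.1  1.6]
1.0 [ 0.7 -5.7] [-0.8  0.4]
1.12 [-0.4 -4.5] [-0.5 -0.3]
1.3 [-2.8 -2.8] [ 0.1 -1. ]
1.5 [-6.3 -1. ] [ 1.1 -1.7]
[ 0.05  0.53  1.96 -0.    0.65 -1.7 ]
[ 0.03  0.51  1.95 -0.    0.68 -1.71]
[ 0.01  0.51  1.94 -0.    0.69 -1.74]
[-0.02  0.52  1.94 -0.    0.69 -1.77]
[-0.04  0.54  1.93 -0.    0.67 -1.78]
[-0.04  0.56  1.93 -0.    0.65 -1.79]
[-0.03  0.59  1.93 -0.    0.62 -1.78]
[-0.01  0.61  1.93 -0.    0.6  -1.76]
```

```bash
cat > crank.py <<'E'
from h import *
import sys
q=quat(MYAW,0); D=-4
r.set_gripper(0.5,40)
r.move_linear(tcp(handle(1.12,D),q,.08),rot=q,vel=.2)
r.move_linear(tcp(handle(1.12,D),q),vel=.12); rep("at")
r.set_gripper(0.0,40); rep("grip")
for a in np.arange(1.3,3.75,.2):
    r.move_linear(tcp(handle(a,D),q),vel=.06); rep("%.2f"%a)
    o=r.get_obs()
    if np.linalg.norm(o["contact_force"])>25 or o["opening"]<.08: print("STOP"); break
E
python3 crank.py
```

```text
at t26.9 F [0.8 0.3 0.7] open 0.502 ff 0.0 p [0.4779 0.0692 0.0436]
grip t27.3 F [-1.7 11.1  4. ] open 0.179 ff 38.8 p [0.4774 0.0702 0.0434]
1.30 t27.5 F [-3.  12.8  7.1] open 0.177 ff 39.6 p [0.4782 0.0684 0.0473]
1.50 t27.8 F [-4.8 13.2 12.4] open 0.178 ff 40.1 p [0.4793 0.0655 0.0513]
1.70 t28.0 F [-6.3 12.1 16.7] open 0.175 ff 40.5 p [0.4806 0.0618 0.0546]
1.90 t28.3 F [-7.3  8.8 19.8] open 0.180 ff 40.7 p [0.4821 0.0574 0.057 ]
2.10 t28.5 F [-7.9  4.8 22.7] open 0.176 ff 40.8 p [0.4836 0.0525 0.0585]
2.30 t28.8 F [-7.  -2.1 22.5] open 0.176 ff 40.7 p [0.4852 0.0474 0.0588]
2.50 t29.0 F [-4.8 -5.9 18.6] open 0.174 ff 40.4 p [0.4868 0.0424 0.058 ]
2.70 t29.3 F [-2.8 -7.2 12.6] open 0.175 ff 40.0 p [0.4882 0.0378 0.0562]
2.90 t29.5 F [-1.  -6.4  7.8] open 0.177 ff 39.5 p [0.4895 0.0339 0.0535]
3.10 t29.8 F [ 1.  -5.6  4.6] open 0.173 ff 39.1 p [0.4907 0.0306 0.05  ]
3.30 t30.0 F [ 4.5 -4.   2.1] open 0.179 ff 39.0 p [0.4917 0.0282 0.0459]
3.50 t30.3 F [ 5.2 -0.8  0. ] open 0.173 ff 39.0 p [0.4925 0.0267 0.0413]
3.70 t30.5 F [6.  4.6 0.7] open 0.177 ff 39.1 p [0.4932 0.026  0.0363]
```

Run:
```python
from h import *
q=quat(MYAW,0); D=-4
for a in (3.9,4.1,4.3,4.5,4.65,4.8,4.9):
    r.move_linear(tcp(handle(a,D),q),vel=.06); rep("%.2f"%a)
    o=r.get_obs(); e=o["tool_pos"]
    d=e-[MX,MY,0]; c,s=np.cos(MYAW),np.sin(MYAW); y=-s*d[0]+c*d[1]; z=e[2]+.019-.052
    print("  a meas %.2f"%((np.arctan2(z,y)+.7)%(2*np.pi)))
    if np.linalg.norm(o["contact_force"])>28 or o["opening"]<.08: print("STOP"); break
```

```text
3.90 t30.8 F [5.4 8.4 1. ] open 0.177 ff 39.2 p [0.4938 0.0263 0.0315]
  a meas 3.90
4.10 t31.0 F [ 4.2 13.   5.4] open 0.176 ff 39.7 p [0.4942 0.0275 0.027 ]
  a meas 4.11
4.30 t31.3 F [ 3.3 14.7  9.2] open 0.176 ff 40.4 p [0.4944 0.0294 0.0227]
  a meas 4.31
4.50 t31.5 F [ 1.6 15.1 14.4] open 0.178 ff 41.0 p [0.4945 0.0321 0.019 ]
  a meas 4.51
4.65 t31.8 F [-1.1 14.3 19.1] open 0.180 ff 41.4 p [0.4946 0.0344 0.0166]
  a meas 4.66
4.80 t32.0 F [-1.7 11.3 22.1] open 0.177 ff 41.7 p [0.4946 0.0371 0.0145]
  a meas 4.81
4.90 t32.3 F [-1.6  9.3 24.3] open 0.176 ff 41.8 p [0.4945 0.0389 0.0134]
  a meas 4.90
```

```bash
cat > lower.py <<'E'
from h import *
q=quat(MYAW,0); p=r.get_obs()["tool_pos"]
r.set_gripper(0.5); rep("rel")
r.move_linear(p+[0,0,.15],vel=.25); rep("up")
r.set_gripper(0.0,30)
def T(t,k):
    b=t-np.radians(10); n=np.array([np.sin(b),np.cos(b)])
    return mw(72-85*np.cos(b)+k*n[0]+11,-98,155+85*np.sin(b)+k*n[1])
r.move_linear(mw(-60,-80,300),vel=.35)
r.move_linear(mw(70,-98,300),vel=.3)
r.move_linear(T(1.3,20),vel=.15); rep("behind")
for t in list(np.arange(1.3,-.01,-.13))+[-.02,-.04]:
    r.move_linear(T(t,9),vel=.1); rep("%.2f"%t)
    F=np.linalg.norm(r.get_obs()["contact_force"])
    if F>20 or (t<.05 and F>12): print("STOP"); break
E
python3 lower.py
```

```text
rel t32.7 F [ 0.1 -0.4 -0.5] open 0.498 ff 0.0 p [0.4932 0.0379 0.0117]
up t33.4 F [ 0.9  0.1 -1.5] open 0.502 ff 0.0 p [0.4938 0.0389 0.1623]
behind t35.7 F [ 0.2 -0.8  1.1] open -0.004 ff 0.0 p [ 0.6944 -0.0142  0.2415]
1.30 t35.9 F [ 0.5 -0.  -0.5] open -0.002 ff 0.0 p [ 0.6849 -0.016   0.2369]
1.17 t36.2 F [-0.1 -1.1  0.2] open 0.003 ff 0.0 p [ 0.6749 -0.0177  0.2318]
1.04 t36.4 F [0.1 0.2 0.1] open 0.003 ff 0.0 p [ 0.6654 -0.0193  0.2256]
0.91 t36.7 F [ 0.2 -0.3 -0.2] open 0.001 ff 0.0 p [ 0.6567 -0.0209  0.2186]
0.78 t37.0 F [0.3 0.3 0.5] open -0.005 ff 0.0 p [ 0.6491 -0.0222  0.2107]
0.65 t37.2 F [-0.1 -0.6 -0.3] open 0.003 ff 0.0 p [ 0.6424 -0.0234  0.2019]
0.52 t37.5 F [0.2 0.5 0.5] open 0.001 ff 0.0 p [ 0.637  -0.0243  0.1922]
0.39 t37.7 F [0.2 0.1 0.4] open 0.002 ff 0.0 p [ 0.6328 -0.025   0.1819]
0.26 t38.0 F [ 0.4 -0.2  0.4] open 0.000 ff 0.0 p [ 0.63   -0.0255  0.1712]
0.13 t38.2 F [-0.5 -0.8  0.7] open -0.000 ff 0.0 p [ 0.6286 -0.0258  0.1602]
-0.00 t38.5 F [2.7 0.2 5.1] open 0.000 ff 2.7 p [ 0.63   -0.0259  0.1504]
-0.02 t38.8 F [-1.  -0.9 13.1] open 0.004 ff 6.7 p [ 0.6302 -0.0259  0.1497]
STOP
```

Run:
```python
from h import *
from fit import proj
p=r.get_obs()["tool_pos"]
r.move_linear(p+[0,0,.10],vel=.25); r.move_linear(mw(-110,-60,280),vel=.3); rep()
for n in("wrist","scene","top"):
    im,C=cam(n); cv2.imwrite(f"pics/e_{n}.png",im); g=cv2.cvtColor(im,cv2.COLOR_BGR2GRAY)
    for t in(0,.13,.3,.5,.7,.9,1.1,1.3):
        b=ball(t); u,v=proj(C,b); k=int(max(2,C["f"]*.007/ (C["M"]@np.append(b,1))[2]))
        u,v=int(round(u)),int(round(v)); a=g[max(v-k,0):v+k+1,max(u-k,0):u+k+1]
        print(n,t,(u,v),k,"mean",a.mean().round(1) if a.size else None, "surround",g[max(v-3*k,0):v+3*k+1,max(u-3*k,0):u+3*k+1].mean().round(1) if a.size else None)
```

```text
t39.9 F [-0.2  0.1 -0.5] open -0.002 ff 0.0 p [ 0.5158 -0.0071  0.2795]
wrist 0 (280, 281) 7 mean 36.9 surround 90.8
wrist 0.13 (278, 287) 7 mean 52.9 surround 86.4
wrist 0.3 (276, 296) 7 mean 106.3 surround 74.3
wrist 0.5 (274, 311) 8 mean 48.8 surround 60.3
wrist 0.7 (272, 330) 8 mean 37.6 surround 40.5
wrist 0.9 (271, 352) 8 mean 39.1 surround 38.8
wrist 1.1 (269, 376) 8 mean 39.6 surround 38.5
wrist 1.3 (269, 401) 9 mean 37.7 surround 38.2
scene 0 (342, 172) 2 mean 35.9 surround 79.3
scene 0.13 (342, 169) 2 mean 57.5 surround 91.8
scene 0.3 (343, 165) 2 mean 92.7 surround 111.3
scene 0.5 (344, 159) 2 mean 79.4 surround 114.5
scene 0.7 (345, 152) 2 mean 71.2 surround 84.4
scene 0.9 (348, 146) 2 mean 63.8 surround 65.0
scene 1.1 (351, 139) 2 mean 70.7 surround 88.3
scene 1.3 (354, 133) 2 mean 207.0 surround 161.1
top 0 (309, 165) 2 mean 163.3 surround 155.5
top 0.13 (309, 164) 2 mean 161.2 surround 153.7
top 0.3 (309, 163) 2 mean 159.5 surround 152.0
top 0.5 (308, 161) 2 mean 156.3 surround 153.3
top 0.7 (308, 157) 2 mean 147.4 surround 145.0
top 0.9 (307, 152) 2 mean 129.2 surround 140.8
top 1.1 (306, 147) 2 mean 162.3 surround 146.0
top 1.3 (305, 141) 2 mean 140.0 surround 143.9
```

```bash
python3 -c "
from cell import r
print(r.hand_in())"
```

```text
the job is handed in; nothing more can be done
None
```

I handed the job in at about 40 s of simulated time; it returned no verdict. The cheese is flat on the bed and released, the crank is at about 4.9 rad (an estimated 28 N on the pad, not measured), and the lever is back down on its stop. The lever showed no measurable push force until that stop, so I confirmed it is down from the wrist and scene images.

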